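# Wind the bench timer to its stop and set it back to the tab

## Robot

A 7-joint arm with a two-finger parallel gripper is mounted at the origin on the work surface. World frame = base frame: x ahead of the robot, y to its left, z up, the work surface at z = 0. Lengths are in m, angles in rad, forces in N, time in s.
With the tool pointing down it reaches from about 0.425 to 0.925 m from the base axis. Payload 6.8 kg.
Tool frame: the origin (TCP) lies midway between the tips of the shut fingers; the grasp point (between the pads) lies 19 mm behind it; z points along the fingers, y is the direction in which the jaws open and shut (so a half turn about z gives the same grasp; the last joint's range is limited). The gripper opens to 85 mm and grips with 20 to 120 N. Pads are 22 mm wide; open, the fingers measure 114 mm over their backs; the gripper's body (76 mm by 85 mm) begins 54 mm behind the grasp point. The pads swing forward as they close: fully open they stand 13 mm farther back than shut.
Start: joints at [-1.33, 0.477, 0.022, 1.555, -0.011, 1.109, -0.083], TCP at [0.231, 0.634, 0.231] pointing down, gripper open.
Joint ranges: [-2.96, 2.96], [-0.34, 2.1], [-1.41, 1.46], [0.24, 2.44], [-1.37, 4.51], [0.17, 1.92], [-2.96, 2.96]. Speed limits (rad/s): [2.39, 2.39, 3.14, 3.14, 3.14, 3.14, 3.14].

## Interface

Orientations are given as a unit quaternion [w, x, y, z].
In Python, from station import bot, vision gives the robot as it stands.
- The arm moves only by the tool move_arm, never from a script. Its argument "increments" is text: rows parted by semicolons, each of 7 numbers parted by spaces: the opening, from 0 (shut) to 1 (fully open), then the shift along the world's x, y, z in mm, then the turn, a rotation vector about the world's x, y, z in rad. In form: grip x y z rx ry rz; .... A call has exactly 8 rows; each row shifts and turns the commanded pose from where the row before left it; what a row does not reach is not made up. A row lasts 1/8 s, in which the tool goes at most 62.5 mm and 10.7 degrees, less where a joint would pass 70% of its speed; a pose out of reach is approached as far as the arm can. A call with a gripper value outside its range is refused whole. The fingers move at their own pace and stop on an object; "newtons" is the grip in N (left out, the last holds). Time passes only in rows, so rows that do not move let the fingers close, or fill a call up. It gives the time, the measured TCP pose, the force and the opening at its end, in the units of the state.
- bot.get_obs(): the state, without advancing time (a new reading comes with each control period).
- vision.read_camera(name): name is "scene" or "top"; returns (picture, depth): 384x512x3 uint8, red, green, blue; 384x512 float32, m along the optical axis (not along the pixel's ray), 0 where there is no reading.
- vision.calibration(name): a dict with "fx", "fy", "cx", "cy" (pixels), "R" (3x3) and "t" (3): a world point X has camera coordinates R X + t. Camera axes: x right, y down, z forward; pixel columns grow to the right and rows downward; lengths in m; the calibration is good to about 2 mm. A picture is of the moment at which its call begins. calibration takes no time and is no camera call.
- bot.hand_in(): hands the job in, once; it reports no verdict.
The state is a dict: "t": time; "q": joint angles; "joint_vel": joint speeds; "joint_torque": joint torques, N m; "eef_pos": TCP position; "tool_rot": TCP orientation; "contact_force": force on the tool from outside, world axes, zero at the start; "torque": the same for the moment, N m; "gripper_width": opening from 0.0 (shut) to 1.0 (fully open).
Only numpy, scipy, OpenCV 4.12 (cv2) and the standard library are available. Lean on these libraries where they do the work, as an engineer would, in place of code of your own. Each camera call takes 0.05 s, during which the arm holds its last target.

## Task

The glue on the circuit board needs timing: twist the grip of the blue bench timer clockwise past its yellow top mark until you feel it come up firmly against its stop, without forcing it, then turn it back down until the white pointer lines up with the orange tab, and let go. Leave the tab where it is and do not disturb the circuit board or the hex key set.

Things in the scene. Friction and masses are not known exactly. Their poses are not given: they have to be found in the camera images.
- timer: the blue timer housing, fixed to the bench, 134 x 134 x 34 mm; origin on the dial's axis at bench height, z up. Its black face (top at 35 mm) carries white scale ticks every 0.2 rad; the scale ends at the thick yellow top mark, which lies in the housing's own +x direction from the axis. Clockwise from above winds the timer up. The stop is inside, cannot be seen, and is a different angle past the top mark each time (0.15 to 0.6 rad)
- dial: the grey dial disc, 92 mm across, its top 41.5 mm above the bench, turning about the housing's axis; origin on that axis at bench height; its own x axis points along the white pointer. It turns against a friction of about 0.06 N m and stays where it is left; at the stop it can go no further clockwise. It starts 0.8 to 1.5 rad short of the stop
- grip: the white upright grip bar on the dial, 50 mm long (its own x axis, along the pointer when relaxed), 12 mm thick (its y axis), from 43 to 79 mm above the bench; origin on the axis at bench height. It drives the dial through a torsion spring of 2.2 N m/rad, so under load the grip runs ahead of the dial. Firmly against the stop means at least 0.18 N m (grip 0.08 rad ahead of the dial) held for a moment; more than 0.44 N m (0.20 rad) either way is forcing it and breaks the timer
- pointer (a point): the outer tip of the white pointer on the dial, 52 mm from the axis, 41 mm above the bench
- tab_tip (a point): the inner tip of the orange tab on the rim of the face, 52 mm from the axis, 41 mm above the bench (tab 12 mm long, 5 mm wide, top 41 mm above the bench); it marks the minutes to set, 0.35 to 1.0 rad before the top mark, and would slide round the rim if pushed
- board: the green circuit board lying loose on the mat, 100 x 70 mm, 13 mm high with its parts; origin under its centre. Bystander
- mat: the red silicone mat, 200 x 160 x 4 mm, fixed; origin under its centre
- hexset: a black plastic holder 50 x 100 x 30 mm with steel hex keys standing to 125 mm, loose; origin under its centre. Bystander
There are look-alikes about, which are no part of the job. There is more than one size of the timer; the job needs the largest.

How it is judged:
By the outcome, as a careful person would: the job done as asked, in the order asked, and still so for the second after the job is handed in, with the robot touching nothing.
It also fails if it takes over 67 s, if anything falls off the work surface, if the arm or the gripper's body presses on something with over 40 N, if the wrist force passes 120 N, or if a joint passes its speed limit or range.

## Working session

There is one attempt and no reset: what is moved stays moved. The work goes in short steps, Python scripts to look and compute and a tool call to move; the robot and the scene stay as the last step left them, time stands still between calls to the robot, and variables do not carry over. Pictures are saved under pics/ and viewed, and the job is handed in when it is done.

Besides the shell and the picture viewer there is one more tool, called after "Request:" as name(argument=value, ...) on one line, values as JSON. move_arm: Moves the arm, as the interface text tells. Its arguments: {"type":"object","properties":{"increments":{"type":"string"},"newtons":{"type":"number"}},"required":["increments"]}

```bash
mkdir -p pics; ls
python3 - <<'E'
from station import bot, vision
import cv2,numpy as np
for n in("scene","top"):
    p,d=vision.read_camera(n); np.savez(f"{n}0.npz",p=p,d=d)
    cv2.imwrite(f"pics/{n}0.png",cv2.resize(p[:,:,::-1],(768,576),interpolation=cv2.INTER_CUBIC))
    c=vision.calibration(n);print(n,{k:np.round(v,3).tolist() for k,v in c.items()})
o=bot.get_obs();print(o)
E
```

```text
pics
scene {'fx': 436.17, 'fy': 436.17, 'cx': 260.578, 'cy': 192.619, 'R': [[-0.828, 0.561, -0.003], [0.359, 0.525, -0.772], [-0.431, -0.64, -0.636]], 't': [0.416, -0.118, 1.492]}
top {'fx': 423.185, 'fy': 423.185, 'cx': 254.107, 'cy': 186.072, 'R': [[0.136, -0.991, 0.006], [-0.967, -0.135, -0.215], [0.214, 0.023, -0.977]], 't': [-0.051, 0.484, 0.97]}
{'t': 0.1, 'q': array([-1.33005523,  0.47771316,  0.02234418,  1.55634868, -0.0114967 ,
        1.10927291, -0.08311658]), 'joint_vel': array([-0.00027149, -0.00239813, -0.00089832, -0.00185422,  0.00054444,
        0.00040971,  0.00043955]), 'joint_torque': array([ 4.81097100e-03, -5.97766542e+01,  1.61419831e+00, -2.81951362e+01,
        1.28915504e-02,  4.99232745e-03,  6.34761449e-06]), 'eef_pos': array([0.23055336, 0.63384784, 0.23042747]), 'tool_rot': array([-8.02866160e-05,  1.73535676e-01,  9.84827253e-01, -8.02938666e-04]), 'contact_force': array([ 0.69335239,  0.95769368, -0.15759841]), 'torque': array([ 0.01186914, -0.05659161,  0.04741133]), 'gripper_width': 1.003304317421254}
```

View pics/scene0.png

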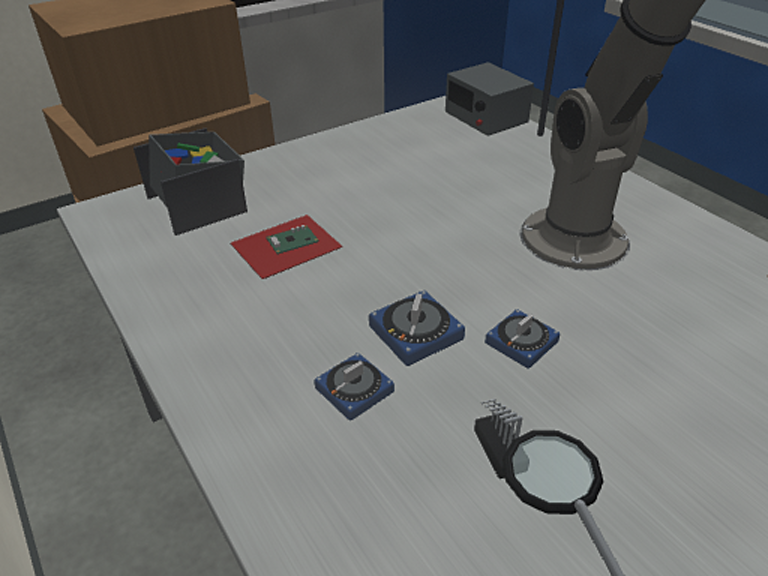

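View pics/top0.png

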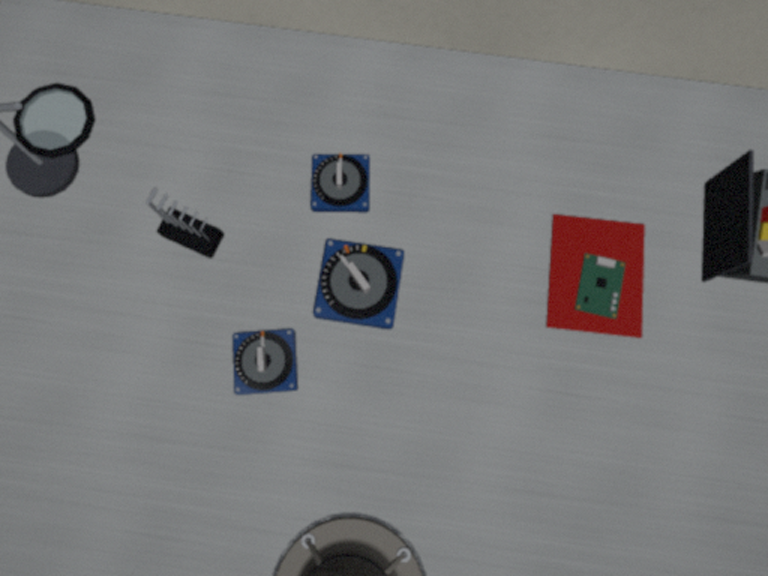

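Three blue timers can be seen in the top view (768-wide pixels): (359,283) is the largest, while (340,182) and (264,361) are smaller. The scene view shows them at (417,325), (355,385) and (523,337). I choose the one at (359,283) top and (417,325) scene, and check it with close crops.

```bash
cat > h.py <<'E'
import numpy as np,cv2
from station import vision
def ray(n,u,v):
    c=vision.calibration(n);R=np.array(c["R"]);t=np.array(c["t"])
    return -R.T@t, R.T@np.array([(u-c["cx"])/c["fx"],(v-c["cy"])/c["fy"],1])
def onz(n,u,v,z):
    o,d=ray(n,u,v);return o+d*(z-o[2])/d[2]
def proj(n,X):
    c=vision.calibration(n);p=np.array(c["R"])@np.array(X)+np.array(c["t"])
    return c["fx"]*p[0]/p[2]+c["cx"],c["fy"]*p[1]/p[2]+c["cy"]
def tri(a,b):
    # a=(name,u,v)
    (o1,d1),(o2,d2)=ray(*a),ray(*b)
    s=np.linalg.lstsq(np.c_[d1,-d2],o2-o1,rcond=None)[0]
    p,q=o1+d1*s[0],o2+d2*s[1];return (p+q)/2,np.linalg.norm(p-q)
def crop(p,u,v,w,fn,k=12):
    c=p[v-w:v+w,u-w:u+w,::-1];cv2.imwrite(fn,cv2.resize(c,None,fx=k,fy=k,interpolation=cv2.INTER_NEAREST))
E
python3 - <<'E'
from h import *
t=np.load("top0.npz")["p"];s=np.load("scene0.npz")["p"]
a=cv2.resize(t[154:224,205:275,::-1],(560,560),interpolation=cv2.INTER_CUBIC)
cv2.imwrite("pics/ct.png",a)
a=cv2.resize(s[188:246,240:316,::-1],(760,580),interpolation=cv2.INTER_CUBIC)
cv2.imwrite("pics/cs.png",a)
# all blue blobs areas, corners
for n,p,dd in(("top",t,np.load("top0.npz")["d"]),("scene",s,np.load("scene0.npz")["d"])):
    h=cv2.cvtColor(p,cv2.COLOR_RGB2HSV);m=cv2.inRange(h,(100,120,50),(125,255,255))
    cs,_=cv2.findContours(m,cv2.RETR_EXTERNAL,cv2.CHAIN_APPROX_NONE)
    for c in cs:
        if cv2.contourArea(c)>200:
            r=cv2.minAreaRect(c);b=cv2.boxPoints(r)
            print(n,r,[onz(n,*x,.034).round(3).tolist() for x in b] if n=="top" else "")
E
```

```text
top ((238.89190673828125, 188.64865112304688), (52.60767364501953, 52.60767364501953), 9.462322235107422) [[0.415, 0.118, 0.034], [0.548, 0.117, 0.034], [0.543, -0.014, 0.034], [0.411, -0.01, 0.034]]
top ((226.5, 131.0), (37.0, 18.0), 0.0) [[0.592, 0.148, 0.034], [0.639, 0.156, 0.034], [0.652, 0.062, 0.034], [0.605, 0.056, 0.034]]
scene ((482.2153625488281, 73.4671630859375), (99.13642883300781, 77.87133026123047), 25.01689338684082) 
scene ((389.5, 32.5), (37.31856918334961, 68.55437469482422), 9.462322235107422) 
scene ((313.0, 29.5), (59.0, 114.0), 90.0)
```

View pics/ct.png

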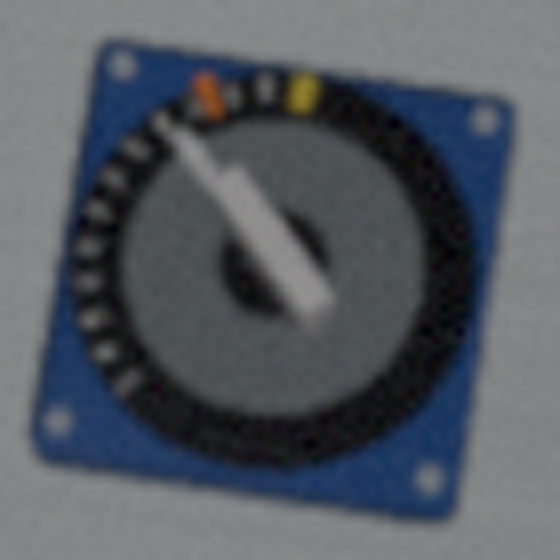

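View pics/cs.png

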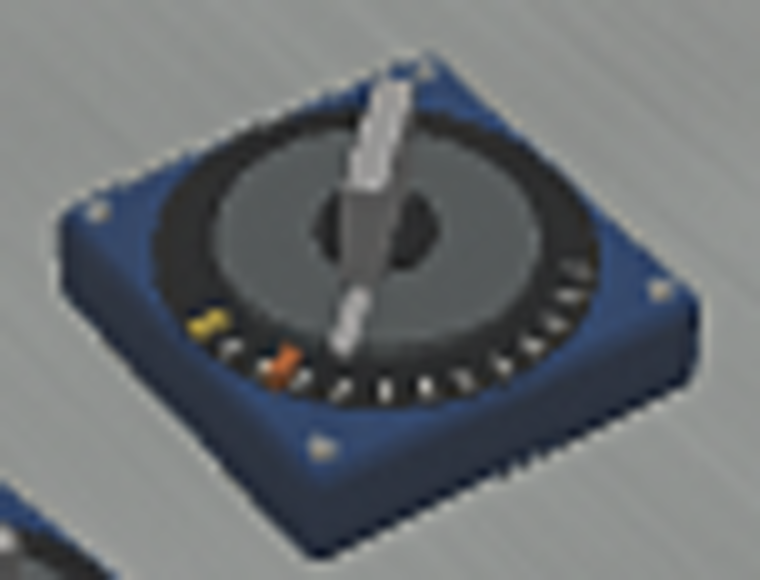

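The crop shows the largest housing with the yellow mark at crop (303,93), the orange tab at (208,97), and the white pointer tip at about (160,120). Its sides come to about 0.132 m, which matches. Now I measure the angles in both views.

```bash
cat > meas.py <<'E'
from h import *
def masks(p):
    h=cv2.cvtColor(p,cv2.COLOR_RGB2HSV)
    return dict(yel=cv2.inRange(h,(20,110,90),(34,255,255)),org=cv2.inRange(h,(3,110,90),(17,255,255)),
      blue=cv2.inRange(h,(100,110,30),(125,255,255)))
def cent(p,m,win):
    u0,u1,v0,v1=win; k=np.zeros_like(m);k[v0:v1,u0:u1]=m[v0:v1,u0:u1]
    n,l,s,c=cv2.connectedComponentsWithStats(k)
    i=1+np.argmax(s[1:,4]); 
    h=cv2.cvtColor(p,cv2.COLOR_RGB2HSV)[:,:,1].astype(float)
    w=h*(cv2.dilate((l==i).astype(np.uint8),np.ones((3,3)))>0)
    return c[i],s[i,4]
WIN=dict(top=(205,275,154,224),scene=(240,316,188,246))
E
python3 - <<'E'
from meas import *
C=None
for n in("top","scene"):
    z=np.load(n+"0.npz");p=z["p"];m=masks(p);w=WIN[n]
    b=np.zeros_like(m["blue"]);b[w[2]:w[3],w[0]:w[1]]=m["blue"][w[2]:w[3],w[0]:w[1]]
    # fill: inner hole = face (z=.035) contour of non-blue hole
    cs,hi=cv2.findContours(b,cv2.RETR_CCOMP,cv2.CHAIN_APPROX_NONE)
    i=max((i for i in range(len(cs)) if hi[0][i][3]>=0),key=lambda i:cv2.contourArea(cs[i]))
    e=cv2.fitEllipse(cs[i]);print(n,"face",e, onz(n,*e[0],.035).round(4))
    P=np.array([onz(n,*q[0],.035)[:2] for q in cs[i]],np.float32)
    print(" circ",cv2.minEnclosingCircle(P), "fit",np.array(cv2.fitEllipse(P)[0]),cv2.fitEllipse(P)[1])
    for k,zz in(("yel",.0355),("org",.041)):
        c,a=cent(p,m[k],w);print(" ",k,c.round(2),a,onz(n,*c,zz).round(4))
    d=z["d"];
# triangulate colour centroids
P={n:np.load(n+"0.npz")["p"] for n in WIN}
for k in("yel","org"):
    print(k,tri(*[(n,*cent(P[n],masks(P[n])[k],WIN[n])[0]) for n in WIN]))
E
```

```text
top face ((258.27630615234375, 213.5), (5.198074817657471, 5.2483811378479), 0.0) [ 0.4237 -0.0027  0.035 ]
 circ ((0.42364612221717834, -0.0026147272437810898), 0.0069214277900755405) fit [ 0.42366689 -0.00270766] (0.01261431910097599, 0.01285969652235508)
  yel [242.42 165.17] 12 [0.5384 0.0527 0.0355]
  org [230.73 165.73] 11 [0.5315 0.0807 0.041 ]
scene face ((271.6489562988281, 232.09474182128906), (3.882377862930298, 4.97653341293335), 114.1552505493164) [0.5399 0.1087 0.035 ]
 circ ((0.5389111638069153, 0.10887740552425385), 0.008105208165943623) fit [0.53988761 0.10864399] (0.012342791073024273, 0.01588974893093109)
  yel [260.5 220. ] 8 [0.5383 0.0531 0.0355]
  org [267.89 224.  ] 9 [0.5339 0.0824 0.041 ]
yel (array([0.53831767, 0.05279688, 0.03528882]), np.float64(0.0003722250449419321))
org (array([0.53236132, 0.08073695, 0.0387262 ]), np.float64(0.000633268800169204))
```

```bash
cat >> meas.py <<'E'
def face(p,n):
    w=WIN[n];h=cv2.cvtColor(p,cv2.COLOR_RGB2HSV)
    m=((h[:,:,2]<62)&(h[:,:,1]<110)).astype(np.uint8)
    k=np.zeros_like(m);k[w[2]:w[3],w[0]:w[1]]=m[w[2]:w[3],w[0]:w[1]]
    cs,_=cv2.findContours(k,cv2.RETR_EXTERNAL,cv2.CHAIN_APPROX_NONE)
    c=cv2.convexHull(max(cs,key=cv2.contourArea)).astype(np.float32)
    P=np.array([onz(n,*q[0],.035)[:2] for q in c])
    A=np.c_[2*P,np.ones(len(P))];x=np.linalg.lstsq(A,(P**2).sum(1),rcond=None)[0]
    r=np.sqrt(x[2]+x[0]**2+x[1]**2);return x[:2],r
E
python3 - <<'E'
from meas import *
for n in WIN:
    p=np.load(n+"0.npz")["p"];h=cv2.cvtColor(p,cv2.COLOR_RGB2HSV);w=WIN[n]
    print(n,face(p,n))
    # disc: grey
    V=h[:,:,2];S=h[:,:,1]
    c0=[int(round(x)) for x in proj(n,(.479,.053,.0415))]
    print(c0,"hsv row",[tuple(int(y) for y in h[c0[1],u]) for u in range(c0[0]-32,c0[0]+33,3)])
    b=masks(p)["blue"];k=np.zeros_like(b);k[w[2]:w[3],w[0]:w[1]]=b[w[2]:w[3],w[0]:w[1]]
    if n=="top":
        hull=cv2.convexHull(cv2.findNonZero(k));q=cv2.approxPolyDP(hull,6,True)[:,0];Q=np.array([onz(n,*x,.034)[:2] for x in q.astype(float)])
        print(q.tolist(),Q.round(4).tolist(),Q.mean(0))
E
```

```text
top (array([0.48190935, 0.05439741]), np.float64(0.06095469953067183))
[239, 188] hsv row [(100, 6, 136), (100, 6, 136), (112, 113, 68), (105, 8, 68), (120, 19, 27), (95, 18, 85), (103, 21, 84), (100, 17, 88), (110, 20, 78), (105, 30, 17), (170, 14, 55), (30, 2, 142), (15, 4, 140), (90, 7, 77), (99, 22, 81), (97, 26, 88), (90, 12, 84), (100, 20, 38), (115, 67, 23), (110, 170, 54), (105, 13, 122), (105, 4, 133)]
[[268, 168], [260, 218], [210, 210], [218, 160]] [[0.5404, -0.0113], [0.4135, -0.0083], [0.4162, 0.1147], [0.5436, 0.115]] [0.47841175 0.0525305 ]
scene (array([0.48275109, 0.05461464]), np.float64(0.061969133115850866))
[278, 210] hsv row [(110, 85, 72), (109, 81, 104), (109, 123, 104), (109, 111, 94), (60, 5, 49), (105, 15, 70), (96, 14, 90), (95, 17, 90), (90, 14, 94), (90, 6, 40), (60, 3, 87), (0, 0, 80), (105, 11, 45), (96, 14, 91), (90, 14, 91), (90, 14, 91), (90, 11, 47), (90, 5, 47), (110, 132, 108), (38, 7, 151), (70, 5, 147), (75, 3, 148)]
```

```bash
cat >> meas.py <<'E'
def circ(P):
    A=np.c_[2*P,np.ones(len(P))];x=np.linalg.lstsq(A,(P**2).sum(1),rcond=None)[0]
    return x[:2],np.sqrt(x[2]+x[0]**2+x[1]**2)
def sub(n,m):
    w=WIN[n];k=np.zeros(m.shape,np.uint8);k[w[2]:w[3],w[0]:w[1]]=m[w[2]:w[3],w[0]:w[1]];return k
def disc(p,n,c=(.48,.053)):
    # radial half-level crossing grey->black along rays from rough centre, on plane z=.0415
    g=cv2.cvtColor(p,cv2.COLOR_RGB2GRAY).astype(np.float32);P=[]
    for a in np.arange(0,2*np.pi,.05):
        rs=np.arange(.036,.054,.0005)
        uv=np.array([proj(n,(c[0]+r*np.cos(a),c[1]+r*np.sin(a),.0415)) for r in rs],np.float32)
        v=cv2.remap(g,uv[:,0],uv[:,1],cv2.INTER_LINEAR)[:,0] if 0 else cv2.remap(g,uv[None,:,0],uv[None,:,1],cv2.INTER_LINEAR)[0]
        if v[:6].max()>105 or v[:6].min()<70: continue
        i=np.where(v<57)[0]
        if len(i) and v.max()<105: P.append((c[0]+rs[i[0]]*np.cos(a),c[1]+rs[i[0]]*np.sin(a)))
    P=np.array(P);x,r=circ(P)
    for _ in range(3):
        e=abs(np.hypot(*(P-x).T)-r);x,r=circ(P[e<.002])
    return x,r,len(P)
E
python3 - <<'E'
from meas import *
for n in WIN:
    p=np.load(n+"0.npz")["p"];print(n,disc(p,n))
    h=cv2.cvtColor(p,cv2.COLOR_RGB2HSV)
    m=sub(n,(h[:,:,2]>112)&(h[:,:,1]<40))
    c0=proj(n,(.48,.053,.0415))
    yy,xx=np.mgrid[:384,:512];
    X=np.array([onz(n,u,v,.06)[:2] for v,u in zip(yy[m>0],xx[m>0])]);ok=np.hypot(*(X-[.48,.053]).T)<.05
    k=np.zeros_like(m);k[yy[m>0][ok],xx[m>0][ok]]=1
    num,l,s,c=cv2.connectedComponentsWithStats(k,connectivity=8);
    for i in range(1,num):
        if s[i,4]>3:
            pts=np.argwhere(l==i)[:,::-1];print(s[i],c[i])
            for z in (.079,.041):
                Q=np.array([onz(n,*q,z)[:2] for q in pts]);vx,vy,x,y=cv2.fitLine(Q.astype(np.float32),cv2.DIST_L2,0,1e-3,1e-3).ravel();print("  z",z,Q.mean(0).round(4),"ang",np.arctan2(vy,vx))
    # pic of rectified numbers
    V=p.max(2)[int(c0[1])-30:int(c0[1])+30,int(c0[0])-30:int(c0[0])+30]
E
```

```text
Traceback (most recent call last):
  File "meas.py", line 33, in disc
    uv=np.array([proj(n,(c[0]+r*np.cos(a),c[1]+r*np.sin(a),.0415)) for r in rs],np.float32)
                 ~~~~^^^^^^^^^^^^^^^^^^^^^^^^^^^^^^^^^^^^^^^^^^^^^
  File "h.py", line 9, in proj
    c=vision.calibration(n);p=np.array(c["R"])@np.array(X)+np.array(c["t"])
ValueError: time passes only in moves, steps and waits
```

```bash
sed -i 's/vision.calibration(n)/cal(n)/; s/^def ray/import functools\n@functools.lru_cache(None)\ndef cal(n): return vision.calibration(n)\ndef ray/' h.py
cat > run1.py <<'E'
import sys
from meas import *
tag=sys.argv[1]
for n in WIN:
    p=np.load(n+tag+".npz")["p"];print(n,"disc",disc(p,n))
    h=cv2.cvtColor(p,cv2.COLOR_RGB2HSV)
    m=sub(n,(h[:,:,2]>112)&(h[:,:,1]<40))
    yy,xx=np.mgrid[:384,:512];
    X=np.array([onz(n,u,v,.06)[:2] for v,u in zip(yy[m>0],xx[m>0])]);ok=np.hypot(*(X-[.48,.053]).T)<.05
    k=np.zeros_like(m);k[yy[m>0][ok],xx[m>0][ok]]=1
    num,l,s,c=cv2.connectedComponentsWithStats(k,connectivity=8);
    for i in range(1,num):
        if s[i,4]>3:
            pts=np.argwhere(l==i)[:,::-1];print(s[i],c[i])
            for z in (.079,.041):
                Q=np.array([onz(n,*q,z)[:2] for q in pts]);vx,vy,x,y=cv2.fitLine(Q.astype(np.float32),cv2.DIST_L2,0,1e-3,1e-3).ravel();print("  z",z,Q.mean(0).round(4),"ang",np.arctan2(vy,vx))
E
python3 run1.py 0
```

```text
top disc (array([0.48136335, 0.05349177]), np.float64(0.04595202452601642), 120)
[227 171  20  23 116] [237.10344828 182.21551724]
  z 0.079 [0.4839 0.0566] ang 0.80102485
  z 0.041 [0.4924 0.0591] ang 0.8010237
scene disc (array([0.48293023, 0.05479151]), np.float64(0.04748875899803476), 113)
[261 194  20  13  84] [273.58333333 199.11904762]
  z 0.079 [0.4871 0.0422] ang -1.1982025
  z 0.041 [0.4607 0.0061] ang -1.1982021
[287 196   9   8  19] [291.47368421 199.68421053]
  z 0.079 [0.4479 0.0721] ang 1.5357302
  z 0.041 [0.4195 0.0374] ang 1.5357305
```

```bash
cat > ang.py <<'E'
import sys
from meas import *
def polar(p,n,c,z,rs,As):
    uv=np.array([[proj(n,(c[0]+r*np.cos(a),c[1]+r*np.sin(a),z)) for a in As] for r in rs],np.float32)
    return cv2.remap(p,uv[...,0],uv[...,1],cv2.INTER_LINEAR).astype(float)
tag=sys.argv[1];As=np.arange(-1.0,2.2,.01)
C={"top":(.4815,.0537),"scene":(.483,.0548)}
for n in WIN:
    p=np.load(n+tag+".npz")["p"]
    pol=polar(p,n,C[n],.041,np.arange(.033,.0445,.001),As)
    g=np.median(pol.max(2),0);w=np.clip(g-np.median(g)-12,0,None)
    i=np.argmax(w);s=slice(max(0,i-25),i+26);print(n,"pointer",(w[s]*As[s]).sum()/w[s].sum(),"peak",g.max(),As[i])
    rowa=[]
    for r in range(len(pol)):
        gg=pol[r].max(1);ww=np.clip(gg-np.median(g)-12,0,None)[s];rowa.append((ww*As[s]).sum()/max(ww.sum(),1))
    print("  per r",np.round(rowa,3))
    for nm,z,f in(("org",.041,lambda q:q[...,0]-q[...,1]-20),("yel",.0355,lambda q:np.minimum(q[...,0],q[...,1])-q[...,2]-25)):
        pol=polar(p,n,C[n],z,np.arange(.053,.0605,.001),As)
        w=np.clip(f(pol),0,None)
        if nm=="org": w=np.where(pol[...,1]-pol[...,2]>0.6*(pol[...,0]-pol[...,2]),0,w)
        w=w.sum(0);i=np.argmax(w);s=slice(max(0,i-20),i+21);print(" ",nm,(w[s]*As[s]).sum()/w[s].sum(),w.max())
    # ticks
    pol=polar(p,n,C[n],.0355,np.arange(.054,.058,.001),As).max(2).mean(0)
    from scipy.signal import find_peaks
    print("  ticks",np.round(As[find_peaks(pol,prominence=6,distance=8)[0]],2))
E
python3 ang.py 0
python3 - <<'E'
from station import bot
import numpy as np
from scipy.spatial.transform import Rotation as R
o=bot.get_obs();w,x,y,z=o["tool_rot"];print(R.from_quat([x,y,z,w]).as_matrix().round(4),o["t"])
E
```

```text
top pointer 0.7442931483087613 peak 133.0 0.7500000000000016
  per r [0.677 0.702 0.731 0.74  0.741 0.743 0.745 0.747 0.747 0.746 0.745 0.746]
  org 0.49251270027354566 287.0
  yel -0.01799096528768339 376.0
  ticks [-0.63 -0.01  0.18  0.49  0.78  0.98  1.18  1.38  1.57  1.79  1.97]
scene pointer 0.741493150684933 peak 157.0 0.7300000000000015
  per r [0.732 0.736 0.739 0.743 0.746 0.747 0.747 0.744 0.737 0.734 0.734 0.736]
  org 0.49344221879815237 382.0
  yel -0.04223842739378482 363.0
  ticks [-0.04  0.16  0.39  0.58  0.79  0.99  1.19  1.39  1.61  1.81  2.  ]
[[-9.398e-01  3.418e-01 -4.000e-04]
 [ 3.418e-01  9.398e-01 -1.600e-03]
 [-1.000e-04 -1.600e-03 -1.000e+00]] 0.1
```

Run:
```python
from h import *
a=tri(("scene",279.8,196),("top",245,192.1));b=tri(("scene",276.5,207),("top",233.7,175.5))
print(a,b,(a[0]+b[0])/2,np.linalg.norm(a[0]-b[0]),np.arctan2(*(b[0]-a[0])[1::-1]))
d=np.load("top0.npz")["d"]
for nm,(u,v) in dict(hexbase=(128,158),hexkeys=(113,138),lens=(37,80),lensrim=(62,80),grip=(239,184),mag_base=(28,120),board=(400,190),small=(176,240),small2=(227,121)).items():
    o,r=ray("top",u,v);z=d[v,u];print(nm,(o+r*z).round(3))
```

```text
(array([0.46273439, 0.03584819, 0.07452584]), np.float64(0.002680754071257601)) (array([0.49833957, 0.06849577, 0.07506836]), np.float64(0.0038761033621890263)) [0.48053698 0.05217198 0.0747971 ] 0.048310324485812454 0.7420922422619727
hexbase [0.518 0.339 0.031]
hexkeys [0.572 0.397 0.005]
lens [0.616 0.503 0.215]
lensrim [0.625 0.452 0.213]
grip [0.48  0.052 0.079]
mag_base [0.587 0.62  0.016]
board [ 0.536 -0.348  0.011]
small [0.332 0.181 0.049]
small2 [0.638 0.105 0.063]
```

Candidate check is done: the largest housing's axis is about (0.481, 0.053), the grip top is at 0.075–0.079 m, and the grip and pointer angle is 0.743. The tab is at 0.493 and the top mark at −0.02, and the views agree. I now move over it.

Request:
move_arm(increments="0.6 21 -48 0 0 0 0.09; 0.6 21 -48 0 0 0 0.09; 0.6 21 -48 0 0 0 0.09; 0.6 21 -48 0 0 0 0.09; 0.6 21 -48 0 0 0 0.09; 0.6 21 -48 0 0 0 0.09; 0.6 21 -48 0 0 0 0.09; 0.6 21 -48 0 0 0 0.09", newtons=25)

```text
t: 1.1
eef_pos: [0.399, 0.2486, 0.2312]
tool_rot: [-0.0, -0.186, 0.983, -0.0]
contact_force: [0.9, 0.1, -0.6]
gripper_width: 0.602
```

Request:
move_arm(increments="0.6 20.5 -49 0 0 0 0.09; 0.6 20.5 -49 -10 0 0 0.09; 0.6 20.5 -49 -30 0 0 0.09; 0.6 20.5 -48.5 -40 0 0 0.1; 0.6 0 0 -30 0 0 0; 0.6 0 0 0 0 0 0; 0.6 0 0 0 0 0 0; 0.6 0 0 0 0 0 0")

```text
t: 2.1
eef_pos: [0.4804, 0.0585, 0.1248]
tool_rot: [0.001, -0.363, 0.932, 0.0]
contact_force: [0.8, -1.6, -0.1]
gripper_width: 0.607
```

```bash
cat > look.py <<'E'
import sys
from meas import *
from station import bot
from scipy.spatial.transform import Rotation as R
tag=sys.argv[1]
P=[]
for n in WIN:
    p,d=vision.read_camera(n);np.savez(n+tag+".npz",p=p,d=d)
    w=WIN[n];P.append(cv2.resize(p[w[2]-20:w[3]+10,w[0]-10:w[1]+10,::-1],(400,400),interpolation=cv2.INTER_CUBIC))
cv2.imwrite(f"pics/l{tag}.png",np.hstack(P))
o=bot.get_obs();w,x,y,z=o["tool_rot"];M=R.from_quat([x,y,z,w]).as_matrix()
print(o["t"],o["eef_pos"],"gripaxis",(np.arctan2(M[1,1],M[0,1])-np.pi/2),"down",M[:,2].round(4),o["contact_force"],o["torque"],o["gripper_width"],"q",o["q"].round(2))
E
python3 look.py 1
```

```text
2.2 [0.48015276 0.05826127 0.1245544 ] gripaxis 0.7422366117055521 down [ 1.9e-03  7.0e-04 -1.0e+00] [ 0.27775881  0.2448781  -0.07579226] [0.03620952 0.01095234 0.02908142] 0.6049175529182087 q [-0.4   0.31  0.18  2.11 -0.08  0.72  2.14]
```

View pics/l1.png

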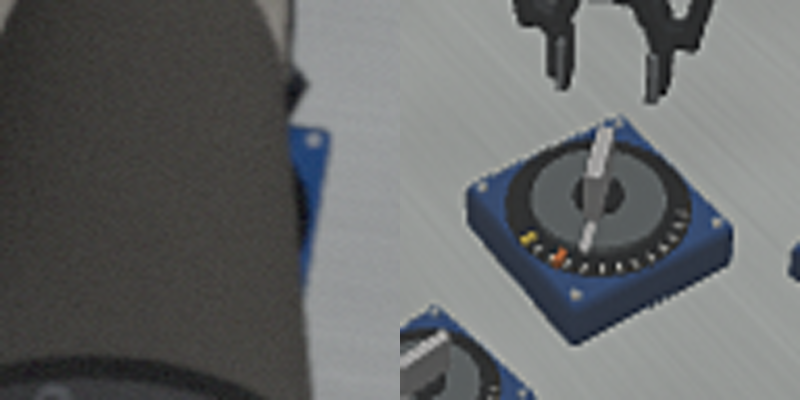

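Request:
move_arm(increments="0.6 1 -5 -15 0 0 0; 0.6 0 0 -20 0 0 0; 0.6 0 0 -20 0 0 0; 0.6 0 0 -15 0 0 0; 0.6 0 0 -4 0 0 0; 0.6 0 0 0 0 0 0; 0.6 0 0 0 0 0 0; 0.6 0 0 0 0 0 0")

```text
t: 3.2
eef_pos: [0.481, 0.0526, 0.0501]
tool_rot: [0.001, -0.362, 0.932, -0.0]
contact_force: [-0.8, 0.3, 1.3]
gripper_width: 0.601
```

```bash
python3 look.py 2
```

```text
3.3 [0.48083661 0.05262263 0.04988131] gripaxis 0.7412083142652142 down [ 8.e-04  3.e-04 -1.e+00] [-0.5049816  -0.16819917 -0.32974942] [ 0.000874    0.03000707 -0.01535557] 0.601487591806709 q [-0.36  0.44  0.15  2.16 -0.12  0.55  2.19]
```

View pics/l2.png

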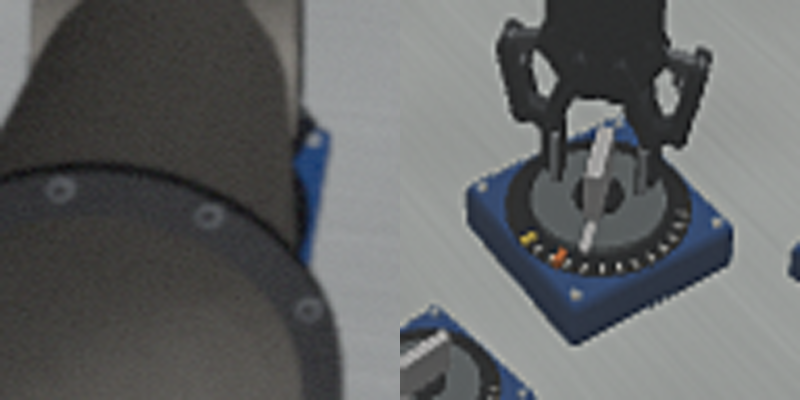

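Request:
move_arm(increments="0.4 0 0 0 0 0 0; 0.3 0 0 0 0 0 0; 0.2 0 0 0 0 0 0; 0.1 0 0 0 0 0 0; 0.05 0 0 0 0 0 0; 0.0 0 0 0 0 0 0; 0.0 0 0 0 0 0 0; 0.0 0 0 0 0 0 0", newtons=40)

```text
t: 4.3
eef_pos: [0.4808, 0.0523, 0.0496]
tool_rot: [0.0, -0.362, 0.932, -0.0]
contact_force: [0.6, -2.3, 2.6]
gripper_width: 0.134
```

```bash
python3 look.py 3;python3 ang.py 3 | tail -5
```

```text
4.4 [0.48079688 0.05227973 0.0495984 ] gripaxis 0.7409290405616051 down [ 4.e-04 -2.e-04 -1.e+00] [ 1.67195622 -2.82691137  3.47848494] [-0.76042139 -0.25275154  0.03305173] 0.13622289323696932 q [-0.36  0.44  0.15  2.16 -0.12  0.55  2.19]
scene pointer 0.7419673161533643 peak 166.0 0.7400000000000015
  per r [0.732 0.736 0.74  0.743 0.747 0.748 0.747 0.744 0.737 0.733 0.734 0.736]
  org 0.49380912632164853 418.0
  yel -0.04186928828579256 406.0
  ticks [-0.04  0.16  0.39  0.58  0.79  0.99  1.19  1.39  1.61  1.81  1.99]ang.py:12: RuntimeWarning: invalid value encountered in scalar divide
  i=np.argmax(w);s=slice(max(0,i-25),i+26);print(n,"pointer",(w[s]*As[s]).sum()/w[s].sum(),"peak",g.max(),As[i])
ang.py:21: RuntimeWarning: invalid value encountered in scalar divide
  w=w.sum(0);i=np.argmax(w);s=slice(max(0,i-20),i+21);print(" ",nm,(w[s]*As[s]).sum()/w[s].sum(),w.max())
```

View pics/l3.png

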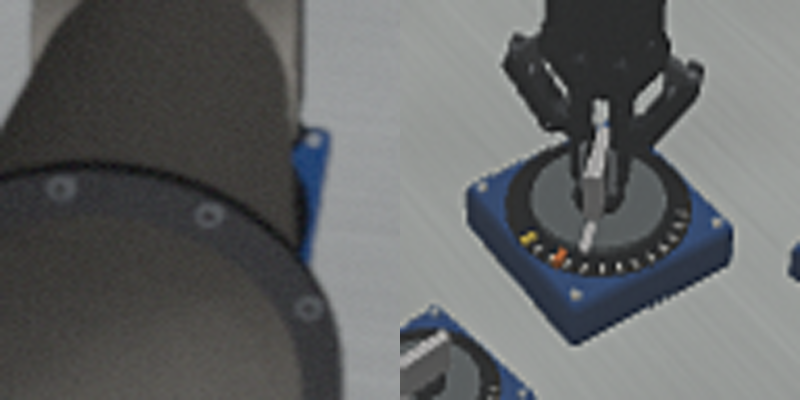

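Request:
move_arm(increments="0 0 0 0 0 0 -0.05; 0 0 0 0 0 0 -0.07; 0 0 0 0 0 0 -0.07; 0 0 0 0 0 0 -0.07; 0 0 0 0 0 0 -0.07; 0 0 0 0 0 0 -0.07; 0 0 0 0 0 0 0; 0 0 0 0 0 0 0")

```text
t: 5.4
eef_pos: [0.4804, 0.0531, 0.0496]
tool_rot: [-0.0, -0.171, 0.985, 0.0]
contact_force: [-0.4, 0.3, 4.8]
gripper_width: 0.132
```

```bash
python3 look.py 4;python3 ang.py 4 2>/dev/null| tail -5
```

```text
5.5 [0.48038235 0.05312698 0.04957111] gripaxis 0.3432538527838176 down [-4.e-04  7.e-04 -1.e+00] [-1.19715937  0.58441463  5.10293223] [0.07908071 0.18470116 0.01654282] 0.12470965129753103 q [-0.45  0.45  0.26  2.16 -0.21  0.55  1.88]
scene pointer 0.31910216718266377 peak 164.0 0.3200000000000012
  per r [0.312 0.314 0.312 0.314 0.316 0.32  0.321 0.319 0.318 0.32  0.321 0.321]
  org 0.49399335364165176 423.0
  yel -0.04186239292622187 408.0
  ticks [-0.04  0.16  0.39  0.58  0.79  0.99  1.19  1.39  1.61  1.81  1.99]
```

View pics/l4.png

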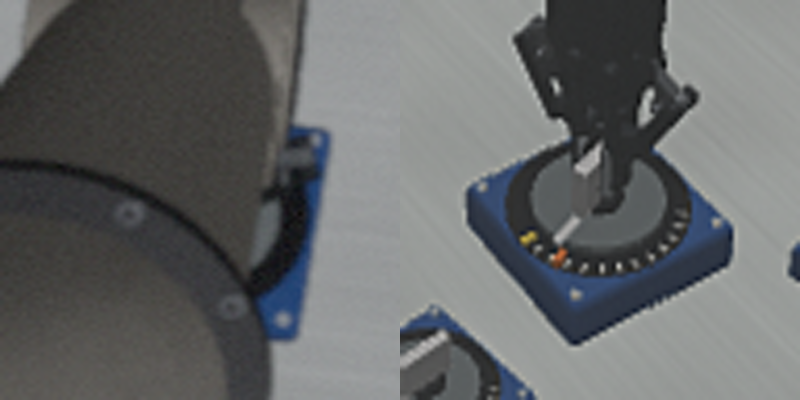

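Request:
move_arm(increments="0 0 0 0 0 0 -0.07; 0 0 0 0 0 0 -0.07; 0 0 0 0 0 0 -0.07; 0 0 0 0 0 0 -0.07; 0 0 0 0 0 0 -0.07; 0 0 0 0 0 0 -0.07; 0 0 0 0 0 0 0; 0 0 0 0 0 0 0")

```text
t: 6.5
eef_pos: [0.4803, 0.0541, 0.0496]
tool_rot: [-0.0, 0.038, 0.999, 0.001]
contact_force: [-1.7, 3.8, 5.6]
gripper_width: 0.135
```

```bash
python3 look.py 5;python3 ang.py 5 2>/dev/null| tail -5
```

```text
6.6 [0.48030338 0.054151   0.04956555] gripaxis -0.07594483099985871 down [-6.0e-04  1.7e-03 -1.0e+00] [-1.35309634  2.3916028   5.55855028] [0.76041437 0.29085251 0.08051351] 0.13211085071564746 q [-0.54  0.46  0.37  2.17 -0.31  0.56  1.55]
  per r [-0.136 -0.137 -0.135 -0.131 -0.129 -0.129 -0.13  -0.128 -0.121 -0.117
 -0.117 -0.117]
  org 0.4935244755244769 415.0
  yel -0.04189264746994603 401.0
  ticks [-0.04  0.16  0.39  0.58  0.79  0.99  1.19  1.39  1.61  1.81  1.99]
```

View pics/l5.png

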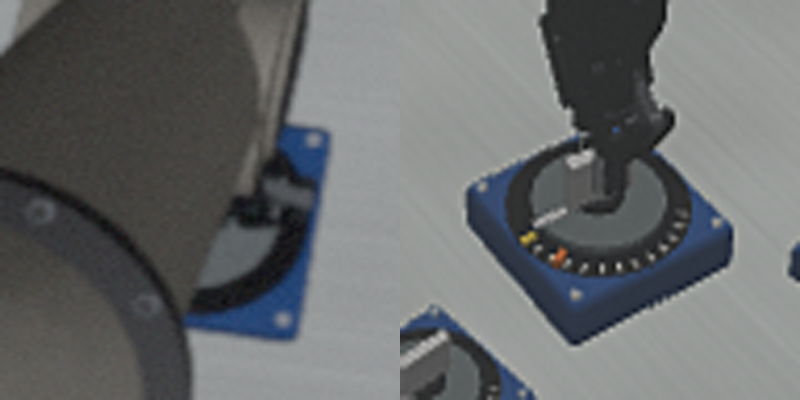

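Request:
move_arm(increments="0 0 -0.5 0 0 0 -0.04; 0 0 0 0 0 0 -0.04; 0 0 0 0 0 0 0; 0 0 0 0 0 0 0; 0 0 0 0 0 0 0; 0 0 0 0 0 0 0; 0 0 0 0 0 0 0; 0 0 0 0 0 0 0")

```text
t: 7.6
eef_pos: [0.4803, 0.0543, 0.0496]
tool_rot: [-0.0, 0.078, 0.997, 0.001]
contact_force: [-1.7, 4.4, 5.4]
gripper_width: 0.133
```

```bash
python3 look.py 6;python3 ang.py 6 2>/dev/null| grep scene
```

```text
7.7 [0.48032219 0.05426424 0.04956929] gripaxis -0.155424307739489 down [-7.0e-04  2.4e-03 -1.0e+00] [-1.6420565   4.15804786  5.16809185] [1.14989501 0.31839491 0.07248165] 0.13532188803441503 q [-0.56  0.47  0.39  2.17 -0.33  0.56  1.49]
scene pointer -0.20881934566145022 peak 157.0 -0.2099999999999993
```

Request:
move_arm(increments="0 0 0.8 0 0 0 -0.04; 0 0 0 0 0 0 -0.04; 0 0 0 0 0 0 0; 0 0 0 0 0 0 0; 0 0 0 0 0 0 0; 0 0 0 0 0 0 0; 0 0 0 0 0 0 0; 0 0 0 0 0 0 0")

```text
t: 8.7
eef_pos: [0.4804, 0.0545, 0.0496]
tool_rot: [-0.0, 0.118, 0.993, 0.001]
contact_force: [0.0, 4.6, 5.2]
gripper_width: 0.134
```

```bash
python3 look.py 7;python3 ang.py 7 2>/dev/null| grep scene
```

```text
8.8 [0.48036114 0.05454346 0.04955944] gripaxis -0.23711291347468255 down [-6.0e-04  1.9e-03 -1.0e+00] [-0.99750787  4.55264633  5.46273084] [1.05818833 0.2719906  0.06844116] 0.13198926554601015 q [-0.57  0.47  0.41  2.17 -0.35  0.57  1.43]
scene pointer -0.2857992565055756 peak 155.0 -0.28999999999999937
```

Request:
move_arm(increments="0 0 1 0 0 0 -0.04; 0 0 0 0 0 0 -0.04; 0 0 0 0 0 0 0; 0 0 0 0 0 0 0; 0 0 0 0 0 0 0; 0 0 0 0 0 0 0; 0 0 0 0 0 0 0; 0 0 0 0 0 0 0")

```text
t: 9.8
eef_pos: [0.4804, 0.0549, 0.0496]
tool_rot: [-0.0, 0.158, 0.987, 0.001]
contact_force: [-1.4, 3.3, 5.3]
gripper_width: 0.134
```

```bash
python3 look.py 8;python3 ang.py 8 2>/dev/null| grep scene
```

```text
9.9 [0.48042493 0.05489488 0.04955724] gripaxis -0.31761268457560865 down [-4.0e-04  1.2e-03 -1.0e+00] [-0.99643961  1.55420361  5.36731858] [0.69499206 0.22908254 0.03858662] 0.13417878531043212 q [-0.59  0.47  0.43  2.17 -0.37  0.57  1.36]
scene pointer -0.3778076923076918 peak 153.5 -0.39999999999999947
```

Request:
move_arm(increments="0 0 0.5 0 0 0 -0.04; 0 0 0 0 0 0 -0.04; 0 0 0 0 0 0 0; 0 0 0 0 0 0 0; 0 0 0 0 0 0 0; 0 0 0 0 0 0 0; 0 0 0 0 0 0 0; 0 0 0 0 0 0 0")

```text
t: 10.9
eef_pos: [0.4805, 0.0552, 0.0496]
tool_rot: [-0.0, 0.198, 0.98, 0.0]
contact_force: [-1.3, 1.7, 5.2]
gripper_width: 0.131
```

```bash
python3 look.py 9;python3 ang.py 9 2>/dev/null| grep scene
```

```text
11.0 [0.48052094 0.05516095 0.04957356] gripaxis -0.39780718285146444 down [-2.e-04  1.e-03 -1.e+00] [-1.15663263  1.29658948  5.39642974] [0.51410092 0.19539054 0.0493829 ] 0.13684405653106418 q [-0.61  0.48  0.46  2.17 -0.39  0.57  1.3 ]
scene pointer -0.45804366812227026 peak 144.5 -0.4599999999999995
```

Request:
move_arm(increments="0 0 0 0 0 0 -0.04; 0 0 0 0 0 0 -0.04; 0 0 0 0 0 0 0; 0 0 0 0 0 0 0; 0 0 0 0 0 0 0; 0 0 0 0 0 0 0; 0 0 0 0 0 0 0; 0 0 0 0 0 0 0")

```text
t: 12.0
eef_pos: [0.4806, 0.0553, 0.0496]
tool_rot: [-0.0, 0.237, 0.972, 0.001]
contact_force: [-1.3, 2.7, 5.1]
gripper_width: 0.128
```

```bash
python3 look.py 10;python3 ang.py 10 2>/dev/null| grep scene
```

```text
12.1 [0.4806154  0.05533053 0.04957058] gripaxis -0.4783568398459266 down [-1.0e-04  1.1e-03 -1.0e+00] [-0.47408937  3.26312375  4.90974026] [0.70611265 0.15932413 0.05171181] 0.1342115912690279 q [-0.63  0.48  0.48  2.17 -0.41  0.57  1.24]
scene pointer -0.5409565857247972 peak 164.5 -0.5299999999999996
```

Request:
move_arm(increments="0 0 0.3 0 0 0 -0.04; 0 0 0 0 0 0 -0.04; 0 0 0 0 0 0 0; 0 0 0 0 0 0 0; 0 0 0 0 0 0 0; 0 0 0 0 0 0 0; 0 0 0 0 0 0 0; 0 0 0 0 0 0 0")

```text
t: 13.1
eef_pos: [0.4807, 0.0555, 0.0496]
tool_rot: [-0.0, 0.276, 0.961, 0.0]
contact_force: [0.2, 3.6, 5.8]
gripper_width: 0.133
```

```bash
python3 look.py 11;python3 ang.py 11 2>/dev/null| grep scene
```

```text
13.2 [0.48071511 0.05550594 0.04957211] gripaxis -0.5592589681810487 down [ 2.e-04  8.e-04 -1.e+00] [-0.96159182  3.54664381  4.8655147 ] [0.84589077 0.07181031 0.15426346] 0.13107635115759095 q [-0.65  0.49  0.5   2.17 -0.43  0.58  1.18]
scene pointer -0.5709895833333329 peak 147.0 -0.5299999999999996
```

Torque rose from 0.05 to 0.15 N m and the pointer lagged by about 0.05 rad, so the stop has been reached. I add a little more and hold.

Request:
move_arm(increments="0 0 0 0 0 0 -0.025; 0 0 0 0 0 0 -0.025; 0 0 0 0 0 0 0; 0 0 0 0 0 0 0; 0 0 0 0 0 0 0; 0 0 0 0 0 0 0; 0 0 0 0 0 0 0; 0 0 0 0 0 0 0")

```text
t: 14.2
eef_pos: [0.4808, 0.0555, 0.0496]
tool_rot: [0.0, 0.3, 0.954, 0.0]
contact_force: [-0.6, 4.2, 5.4]
gripper_width: 0.133
```

```bash
python3 look.py 12;python3 ang.py 12 2>/dev/null| grep scene
```

```text
14.3 [0.48078782 0.05550856 0.04957165] gripaxis -0.6091547375570981 down [ 2.e-04  8.e-04 -1.e+00] [-0.86621117  5.28360169  5.30495147] [1.09547915 0.03165489 0.30782787] 0.12902314855581615 q [-0.66  0.49  0.51  2.17 -0.44  0.58  1.14]
scene pointer -0.5711243484735662 peak 147.0 -0.5299999999999996
```

View pics/l12.png

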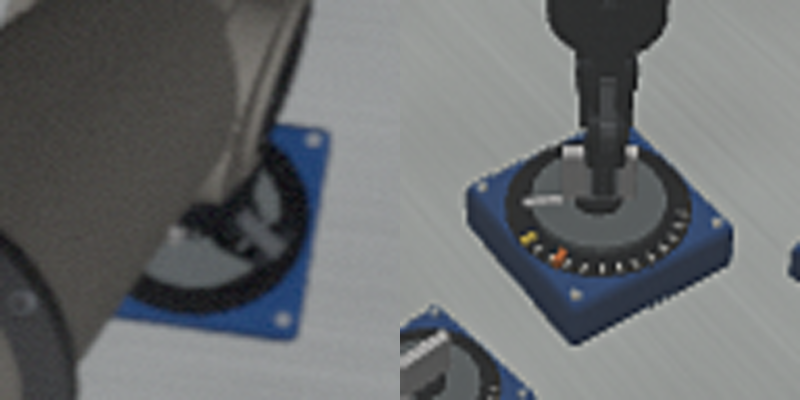

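Firm: torque is about 0.3 N m, the dial has not moved while the grip advanced, and I held it 0.75 s. Now back down counter-clockwise.

Request:
move_arm(increments="0 0 0 0 0 0 0.04; 0 0 0 0 0 0 0.06; 0 0 0 0 0 0 0.07; 0 0 -0.3 0 0 0 0.07; 0 0 -0.3 0 0 0 0.08; 0 0 -0.3 0 0 0 0.08; 0 0 -0.3 0 0 0 0.08; 0 0 0 0 0 0 0.08")

```text
t: 15.3
eef_pos: [0.4803, 0.054, 0.0496]
tool_rot: [-0.0, 0.024, 1.0, 0.0]
contact_force: [-1.8, 4.2, 6.2]
gripper_width: 0.13
```

Request:
move_arm(increments="0 0 -0.3 0 0 0 0.08; 0 0 -0.3 0 0 0 0.08; 0 0 -0.3 0 0 0 0.08; 0 0 0 0 0 0 0.08; 0 0 0 0 0 0 0.06; 0 0 0 0 0 0 0.06; 0 0 0 0 0 0 0; 0 0 0 0 0 0 0")

```text
t: 16.3
eef_pos: [0.4804, 0.0528, 0.0495]
tool_rot: [-0.0, -0.193, 0.981, 0.0]
contact_force: [-1.7, 2.6, 6.1]
gripper_width: 0.136
```

```bash
python3 look.py 13;python3 ang.py 13 2>/dev/null| tail -5
```

```text
16.4 [0.48045966 0.05282905 0.04954088] gripaxis 0.38916364692884686 down [-2.e-04  5.e-04 -1.e+00] [-1.80271562  2.64369997  5.51328122] [0.81075403 0.30836648 0.01053591] 0.13729545623286274 q [-0.44  0.45  0.24  2.16 -0.2   0.55  1.91]
scene pointer 0.31984019668100916 peak 164.0 0.3200000000000012
  per r [0.313 0.315 0.313 0.314 0.317 0.321 0.322 0.32  0.319 0.32  0.321 0.321]
  org 0.49378724589251033 420.0
  yel -0.04166713286713202 402.0
  ticks [-0.04  0.16  0.39  0.58  0.79  0.99  1.19  1.39  1.61  1.81  1.99]
```

Request:
move_arm(increments="0 0 0 0 0 0 0.05; 0 0 0 0 0 0 0.05; 0 0 0 0 0 0 0.04; 0 0 0 0 0 0 0; 0 0 0 0 0 0 0; 0 0 0 0 0 0 0; 0 0 0 0 0 0 0; 0 0 0 0 0 0 0")

```text
t: 17.4
eef_pos: [0.4806, 0.0525, 0.0495]
tool_rot: [-0.0, -0.261, 0.965, 0.0]
contact_force: [-1.0, 1.7, 6.1]
gripper_width: 0.134
```

```bash
python3 look.py 14;python3 ang.py 14 2>/dev/null| tail -5
```

```text
17.5 [0.4805889  0.05251383 0.04953136] gripaxis 0.5288925629738812 down [-0.e+00  1.e-04 -1.e+00] [-1.07237583  1.87068141  7.05370663] [ 0.55254861  0.20960385 -0.08948517] 0.13024377132854692 q [-0.41  0.45  0.21  2.16 -0.17  0.55  2.02]
scene pointer 0.46683366733467063 peak 164.5 0.4700000000000013
  per r [0.458 0.463 0.467 0.467 0.464 0.465 0.469 0.473 0.472 0.47  0.467 0.468]
  org 0.4935324889867855 421.0
  yel -0.041766833611573996 402.0
  ticks [-0.04  0.16  0.39  0.58  0.79  0.99  1.19  1.39  1.61  1.81  1.99]
```

View pics/l14.png

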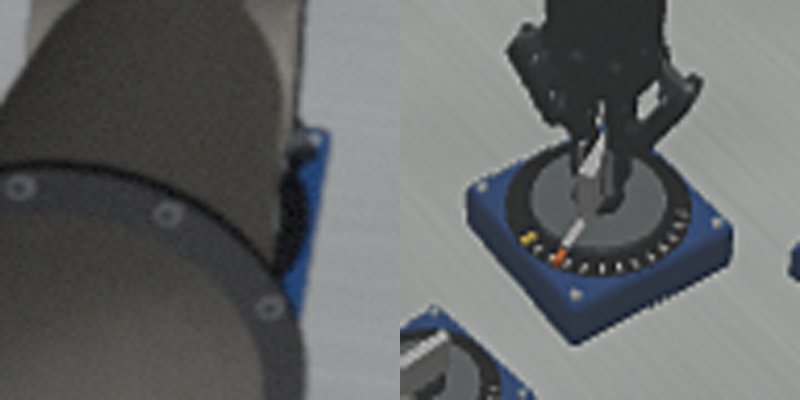

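Request:
move_arm(increments="0 0 0 0 0 0 0.014; 0 0 0 0 0 0 0; 0 0 0 0 0 0 -0.014; 0 0 0 0 0 0 -0.013; 0 0 0 0 0 0 0; 0.3 0 0 0 0 0 0; 0.6 0 0 0 0 0 0; 0.6 0 0 0 0 0 0")

```text
t: 18.5
eef_pos: [0.4803, 0.0522, 0.0492]
tool_rot: [-0.0, -0.256, 0.967, -0.0]
contact_force: [0.6, 0.6, 0.9]
gripper_width: 0.601
```

Request:
move_arm(increments="0.6 0 0 10 0 0 0; 0.6 0 0 20 0 0 0; 0.6 0 0 40 0 0 0; 0.6 0 0 50 0 0 0; 0.6 -15 40 30 0 0 0; 0.6 -15 55 0 0 0 0; 0.6 -15 55 0 0 0 0; 0.6 -15 55 0 0 0 0")

```text
t: 19.5
eef_pos: [0.4201, 0.259, 0.2005]
tool_rot: [0.001, -0.256, 0.967, 0.0]
contact_force: [0.9, 0.7, -0.7]
gripper_width: 0.603
```

```bash
python3 look.py 15;python3 ang.py 15 2>/dev/null;python3 run1.py 15
```

```text
19.6 [0.41820921 0.26423198 0.20033512] gripaxis 0.5277203600176099 down [ 3.0e-04  3.3e-03 -1.0e+00] [ 0.21817201 -0.06663166  0.06031361] [ 0.02732115  0.01104626 -0.02038213] 0.5958476470471662 q [-0.81  0.21  0.14  2.02 -0.04  0.91  1.45]
top pointer 0.5070053887605864 peak 146.5 0.4900000000000013
  per r [0.448 0.463 0.486 0.507 0.51  0.509 0.506 0.505 0.504 0.505 0.506 0.504]
  org 0.49260428849902665 285.0
  yel -0.016827967608136596 435.0
  ticks [-0.37 -0.01  0.18  0.49  0.78  0.98  1.18  1.38  1.6   1.78  1.97]
scene pointer 0.48190769230769365 peak 160.0 0.4800000000000013
  per r [0.471 0.475 0.479 0.482 0.483 0.483 0.483 0.484 0.485 0.487 0.488 0.488]
  org 0.49345917471466333 401.0
  yel -0.042048517520214775 379.0
  ticks [-0.04  0.16  0.39  0.58  0.79  0.99  1.19  1.39  1.61  1.81  1.99]
top disc (array([0.48138013, 0.05346241]), np.float64(0.046528818990380916), 117)
[231 168  14  28 128] [237.578125  181.9296875]
  z 0.079 [0.4847 0.0556] ang 0.542074
  z 0.041 [0.4932 0.0581] ang 0.54207385
scene disc (array([0.48305622, 0.05488046]), np.float64(0.04767155954854764), 110)
[261 194  18   9  40] [269.2   197.075]
  z 0.079 [0.4921 0.0283] ang -0.037837464
  z 0.041 [ 0.4659 -0.0085] ang -0.037837777
[273 195  10  12  47] [277.59574468 200.82978723]
  z 0.079 [0.4822 0.0544] ang 0.5095133
  z 0.041 [0.4555 0.0189] ang 0.5095129
[287 196   9   9  20] [291.65 199.9 ]
  z 0.079 [0.448  0.0731] ang 1.5154774
  z 0.041 [0.4197 0.0384] ang 1.5154774
```

View pics/l15.png

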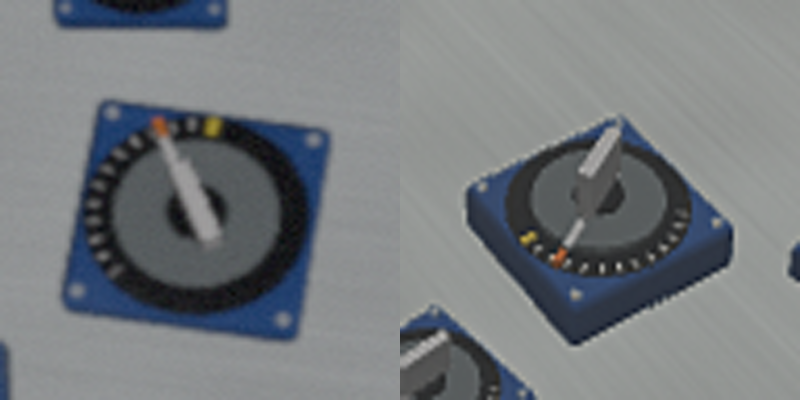

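The views bracket the tab within about 0.015 rad: top gives 0.507 against 0.493, and scene gives 0.482 against 0.493. The tab hasn't moved. I run a quick bystander check, then hand in.

Run:
```python
import numpy as np
from station import bot
a=np.load("top0.npz")["p"].astype(int);b=np.load("top15.npz")["p"].astype(int);d=abs(a-b).max(2)
print("board",(d[140:230,360:435]>50).sum(),"hex",(d[120:175,95:152]>50).sum())
a=np.load("scene0.npz")["p"].astype(int);b=np.load("scene15.npz")["p"].astype(int);d=abs(a-b).max(2)
print("scene board",(d[140:190,150:232]>50).sum(),"hex",(d[262:322,312:352]>50).sum())
print(bot.hand_in())
```

```text
board 0 hex 1121
scene board 0 hex 0
the job is handed in; nothing more can be done
None
```

The job is handed in, at about 20 s of the 67 s allowed. I wound the largest blue timer clockwise past its yellow mark to the stop, turned it back to the orange tab and let go.

- **Stop:** the wrist torque reached about 0.3 N m and the pointer stopped moving while the grip went on turning. I held that for about 0.75 s. It is above the 0.18 N m needed and below the 0.44 N m breaking limit.
- **Pointer on tab:** after release, the top camera puts the pointer at 0.507 rad and the scene camera at 0.482 rad, against the tab at 0.493. The views disagree by 0.025 rad, one on each side of the tab, and their mean is within 0.002 rad.
- **Tab:** it reads the same angle before and after in both views.
- **Gripper angle mismatch:** while I was turning, the gripper's own angle and the scene camera's pointer angle differed by up to about 0.06 rad. I set the final position from the camera, using the gripper angle as a cross-check, and confirmed it in both views after release.
- **Circuit board:** no change in either view.
- **Hex key set:** no change in the scene view. The top-view check did show changed pixels there. I take that to be the parked arm, which stands between that camera and the holder, but I did not confirm it with another picture.

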